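Present a seal stone to the inspection camera

TASK

Get the little inspection station ready by pressing its white reflector tile, which is propped up at one edge, down until it lies level in its frame. Then pick the plain red stone out of the wooden rack, leaving the other two stones standing in it and the loupe and wax tin where they are, and show its foot (the end it stood on) to the camera: in the air, centred on the lens axis, 90 mm in front of the lens glass, tilted so that the foot faces the lens squarely and the stone's sides are square with the station. Finish holding it still there: do not put it down or let go.

Things in the scene. Friction and masses are not known exactly. Their poses are not given: they have to be found in the camera images.
- station: Fixed grey station: base plate 205 x 112 x 8 mm on 10 mm feet with a square dark frame (inside 84 x 84 mm, strips 6 mm wide, 5 mm above the plate, centre at x = -35 mm) for the tile, and a small camera on two aluminium cheeks at x = +60 mm, highest point 76 mm. Origin on the table; x runs from tile to camera (plate from -95 to +110 mm), y across (-56 to +56 mm), z up.
- camera: The station's camera: a tilted cylinder 37 mm across, 41 mm long, fixed. Origin at the centre of the lens glass (60 mm along the station's x, 65 mm above the table). Its z axis is the line of sight out of the lens: up, leaning 35 degrees from vertical back over the tile (towards the station's -x). Its y axis is the station's y, level.
- focus (a point): The point on the lens axis 90 mm in front of the lens glass, 139 mm above the table, where the centre of the stone's foot belongs. It has the camera's axes.
- tile: Loose white tile 80 x 80 x 5 mm, 120 g. Origin at the centre of its underside; z is the normal of its top. At the start its camera-side edge rests on the plate in the frame; its other edge (station's -x side) is propped 10 mm up by a push catch: tilt 7 degrees. Lying level, its underside is 18 mm and its top 23 mm above the table.
- catch (a joint): Push catch, a brass pin under the middle of the tile's raised edge, 34 mm from the tile's centre: 0 = standing 9 mm up, 0.009 = pushed down flush (m). Held by about 3 N of friction, it stays where it is pushed and does not spring back; pressing the tile's raised half from above with 4 to 15 N sends it down.
- seat (a point): Centre of the tile's seat in the frame, on the base plate 18 mm above the table; z up, axes of the station. The level tile's origin lies here within 2 mm of play.
- rack: Fixed pale wooden rack 172 x 50 x 16 mm with three square sockets in a row along its x, 56 mm apart (at x = -56, 0, +56 mm), each 23 x 23 mm wide and 10 mm deep (floor 6 mm above the table). Origin on the table under its centre. The stones stand in it in any order.
- red_stone: Plain square bar of dark red stone without a knob, 16 x 16 x 50 mm, 35 g (may vary). Origin at the centre of its foot (the end it stands on in the rack, 6 mm above the table); z runs from foot to top, x and y are normal to its sides. Its sides are turned at most about 3 degrees against the rack. Grip it by two opposite sides.
- green_stone: Green stone 18 x 18 x 59 mm with a knob on top, standing in the rack; origin at the centre of its foot. Leave it standing.
- cream_stone: Cream stone 19 x 19 x 56 mm with a knob on top, standing in the rack; origin at the centre of its foot. Leave it standing.
- loupe: Black eye loupe, 38 mm across and 30 mm high, standing on the table; origin at the centre of its foot. Leave it.
- wax_tin: Round tin with a blue-green lid, 72 mm across, 35 mm high; origin at the centre of its foot. Leave it.

How it is judged:
By the outcome, as a careful person would: the job done as asked, in the order asked, and still so for the second after the job is handed in, while the arm keeps its last pose, push and grip.
It also fails if it takes over 48 s, if anything falls off the work surface, if the arm or the gripper's body presses on something with over 40 N, if the wrist force passes 120 N, or if a joint passes its speed limit or range.

ROBOT

A 6-joint arm with a two-finger parallel gripper is mounted at the origin on a cart in front of the work surface, level with it; the furniture and walls round the work are solid. World frame = base frame: x ahead of the robot, y to its left, z up, the work surface at z = 0. Lengths are in m, angles in rad, forces in N, time in s.
With the tool pointing down it reaches from about 0.35 to 0.775 m from the base axis. Payload 5.5 kg.
Tool frame: the origin (TCP) lies on the centre line of the jaws, within the pads' length; the fingertips stand 11 mm ahead of it and the grasp point (between the pads) lies 8 mm behind it (env.tip_reach is the distance from the TCP to the fingertips, in m); z points along the fingers, x is the direction in which the jaws open and shut, and the axes are right-handed (so a half turn about z gives the same grasp; the last joint's range is limited). The gripper opens to 85 mm and grips with 20 to 120 N. Pads are 22 mm wide; open, the fingers measure 114 mm over their backs; the gripper's body (76 mm by 85 mm) begins 54 mm behind the grasp point. The pads swing forward as they close: fully open they stand 13 mm farther back than shut.
Start: joints at [1.047, 0.313, 0.046, 1.304, 0, 1.431], TCP at [0.215, 0.533, 0.242] pointing down, gripper open.
Joint ranges: [-2.76, 2.76], [-0.86, 1.69], [-1.03, 1.26], [-2.2, 2.34], [-1.47, 1.5], [-3.14, 3.14]. Speed limits (rad/s): [2.57, 2.57, 3.14, 3.14, 3.14, 3.14].

INTERFACE

Orientations are given as a unit quaternion [w, x, y, z].
In Python, from workcell import env gives the robot as it stands.
- The arm moves only by the tool carry_out, never from a script. Its argument "moves" is one flat list of numbers, 7 for each row, row after row: the gripper command: -1 is shut, 1 is fully open, values between are in proportion, then the shift along the tool's x, y, z in m, then the turn, a rotation vector about the tool's x, y, z in degrees. A call has exactly 5 rows; each row shifts and turns the pose as measured when the row begins, along the tool's axes as they then stand; what a row does not reach is not made up. A row lasts 1/8 s, in which the tool goes at most 62.5 mm and 10.7 degrees, less where a joint would pass 70% of its speed; a pose out of reach is approached as far as the arm can. A call is refused whole if a number of a shift passes 0.0625 or a number of a turn 10.7, either way. A call with a gripper value outside its range is refused whole. The fingers move at their own pace and stop on an object; "squeeze" is the grip in N (left out, the last holds). Time passes only in rows, so rows that do not move let the fingers close, or fill a call up. It gives the time, the measured TCP pose, the force and the opening at its end, in the units of the state.
- env.get_state(): the state, without advancing time (a new reading comes with each control period).
- env.read_camera(name): name is "side" or "top"; returns the picture (384x512x3 uint8, red, green, blue); there is no depth.
- env.calibration(name): a dict with "camera_matrix" (3x3 intrinsics, pixels), "rvec" (rotation vector, rad) and "tvec" (3), from world to camera coordinates, as OpenCV has them. Camera axes: x right, y down, z forward; pixel columns grow to the right and rows downward; lengths in m; the calibration is good to about 2 mm. A picture is of the moment at which its call begins. calibration takes no time and is no camera call.
- env.hand_in(): hands the job in, once; it reports no verdict.
The state is a dict: "clock": time; "joint_pos": joint angles; "qvel": joint speeds; "tau": joint torques, N m; "tcp_pos": TCP position; "orientation": TCP orientation; "wrist_force": force on the tool from outside, world axes, zero at the start; "ft_torque": the same for the moment, N m; "finger_gap": finger opening in m.
Only numpy, scipy, OpenCV 4.12 (cv2) and the standard library are available. Lean on these libraries where they do the work, as an engineer would, in place of code of your own. Each camera call takes 0.05 s, during which the arm holds its last target. There are 200 camera calls.

## Working session

There is one attempt and no reset: what is moved stays moved. The work goes in short steps, Python scripts to look and compute and a tool call to move; the robot and the scene stay as the last step left them, time stands still between calls to the robot, and variables do not carry over. Pictures are saved under pics/ and viewed, about 8 in all and at most 12, crops included, and the job is handed in when it is done.

Besides the shell and the picture viewer there is one more tool, called after "Call:" in YAML: its name, and indented under it one key for each argument. carry_out: Moves the arm, as the interface text tells. Its arguments: {"type":"object","properties":{"moves":{"type":"array"},"squeeze":{"type":"number"}},"required":["moves"]}

```bash
ls; mkdir -p pics
python3 - <<'E'
from workcell import env
import cv2
for n in("top","side"):
    im=env.read_camera(n); cv2.imwrite(f"pics/{n}0.png",cv2.cvtColor(im,cv2.COLOR_RGB2BGR))
    c=env.calibration(n); print(n,c)
print(env.get_state())
a=cv2.imread("pics/top0.png");b=cv2.imread("pics/side0.png")
E
```

```text
pics
top {'camera_matrix': array([[463.88224675,   0.        , 256.75654831],
       [  0.        , 463.88224675, 187.0454361 ],
       [  0.        ,   0.        ,   1.        ]]), 'rvec': array([ 2.12662878, -2.16664263,  0.13279294]), 'tvec': array([0.0033603 , 0.64989674, 1.21284624])}
side {'camera_matrix': array([[385.47557184,   0.        , 249.85448438],
       [  0.        , 385.47557184, 200.00528476],
       [  0.        ,   0.        ,   1.        ]]), 'rvec': array([ 0.17353818, -2.63151377,  1.61965926]), 'tvec': array([0.60947209, 0.14838573, 1.03930461])}
{'clock': 0.1, 'joint_pos': array([1.04739200e+00, 3.13967771e-01, 4.50991292e-02, 1.30359120e+00,
       6.77697481e-06, 1.43118039e+00]), 'qvel': array([ 0.00023487, -0.00289156,  0.00373939, -0.00048275, -0.00013772,
        0.00034099]), 'tau': array([ 3.05049674e-03, -4.81723988e+01,  2.99244726e+01,  1.27037993e-02,
       -5.43128363e-05,  2.29885273e-06]), 'tcp_pos': array([0.21509936, 0.53278821, 0.24147653]), 'orientation': array([ 3.61649487e-04,  8.28985824e-01,  5.59268997e-01, -7.49026713e-04]), 'wrist_force': array([ 0.12356454, -0.3291051 ,  0.04693926]), 'ft_torque': array([-0.0310192 , -0.01812553,  0.01591412]), 'finger_gap': 0.08560312138774409}
```

View pics/top0.png

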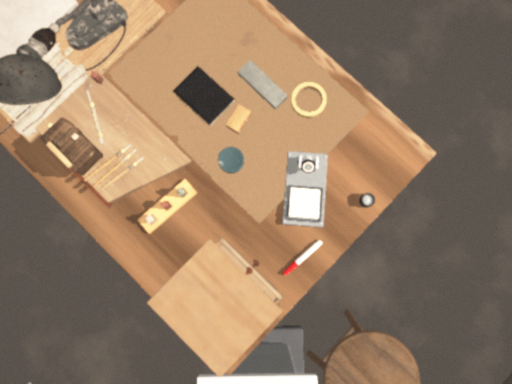

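View pics/side0.png

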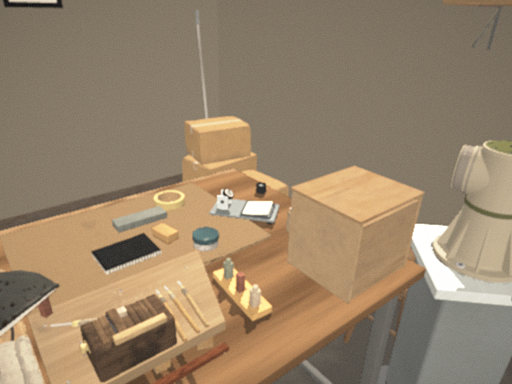

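The top view shows the station at about (305,190), with its tile at (305,203) towards the robot. The rack is at (168,206), with the red stone in the middle, and a large box stands at (215,305). Next I'll take enlarged crops.

```bash
cat > h.py <<'E'
import numpy as np,cv2
from workcell import env
from scipy.spatial.transform import Rotation as R
C={n:env.calibration(n) for n in("top","side")}
def proj(n,P):
    c=C[n];return cv2.projectPoints(np.array(P,float).reshape(-1,3),c['rvec'],c['tvec'],c['camera_matrix'],None)[0].reshape(-1,2)
def ray(n,uv,z):
    c=C[n];M=cv2.Rodrigues(c['rvec'])[0];o=-M.T@c['tvec'];d=M.T@np.linalg.inv(c['camera_matrix'])@[*uv,1.];return o+d*(z-o[2])/d[2]
def crop(n,im,x,y,w,h,s): # im RGB
    return cv2.cvtColor(cv2.resize(im[y:y+h,x:x+w],None,fx=s,fy=s,interpolation=cv2.INTER_CUBIC),cv2.COLOR_RGB2BGR)
E
python3 - <<'E'
from h import *
im=cv2.cvtColor(cv2.imread("pics/top0.png"),cv2.COLOR_BGR2RGB)
a=crop("top",im,270,140,75,100,6); b=crop("top",im,130,170,75,75,6)
b=cv2.copyMakeBorder(b,0,150,0,0,cv2.BORDER_CONSTANT)
cv2.imwrite("pics/t1.png",cv2.hconcat([b[:600,:400],a[:600,:400]]) if 0 else cv2.resize(cv2.hconcat([b,a]),(0,0),fx=.88,fy=.88))
print(proj("top",[[.215,.533,.242],[0,0,0],[.3,0,0]]),proj("side",[[.215,.533,.242],[0,0,0]]))
for uv in[(305,190),(168,206),(148,302),(281,299),(218,240),(215,372)]:print(uv,ray("top",uv,.02),ray("top",uv,.2))
for n in C:
  c=C[n];print(-cv2.Rodrigues(c['rvec'])[0].T@c['tvec'])
E
```

```text
[[  9.71811621 378.09591965]
 [258.04177607 435.61409175]
 [256.02133602 317.59569101]] [[521.1922913  324.9639068 ]
 [475.90620967 255.04119306]]
(305, 190) [ 0.64226214 -0.14125319  0.02      ] [ 0.61942809 -0.12417521  0.2       ]
(168, 206) [0.60518978 0.23662284 0.02      ] [0.58761459 0.20009768 0.2       ]
(148, 302) [0.348077   0.28828281 0.02      ] [0.36697423 0.24442949 0.2       ]
(281, 299) [ 0.35002582 -0.0679057   0.02      ] [ 0.36864661 -0.06123234  0.2       ]
(218, 240) [0.50972086 0.09952482 0.02      ] [0.5056883  0.08244753 0.2       ]
(215, 372) [0.16589325 0.10967577 0.02      ] [0.21063393 0.09115853 0.2       ]
[ 0.48129325 -0.02086174  1.2889122 ]
[0.5132632  0.92847778 0.59001569]
```

View pics/t1.png

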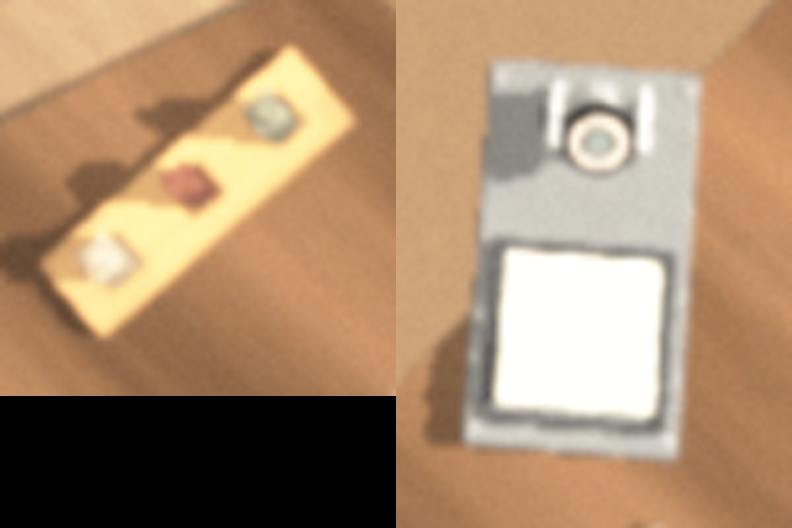

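Crop readings: the station plate corners, the rack corners and the red stone (the middle one, with its top at crop pixel (191,186)). The lens faces the robot. I'll fit poses from these points and triangulate the box height.

```bash
cat >> h.py <<'E'
def fit2(obj,w):
    o=np.array(obj,float);w=np.array(w)[:,:2];oc=o-o.mean(0);wc=w-w.mean(0)
    a=np.arctan2((oc[:,0]*wc[:,1]-oc[:,1]*wc[:,0]).sum(),(oc*wc).sum());M=np.array([[np.cos(a),-np.sin(a)],[np.sin(a),np.cos(a)]])
    t=w.mean(0)-M@o.mean(0);return t,a,np.linalg.norm(o@M.T+t-w,axis=1)
def tri(a,b):
    P=[C[n]['camera_matrix']@np.c_[cv2.Rodrigues(C[n]['rvec'])[0],C[n]['tvec']] for n in("top","side")]
    X=cv2.triangulatePoints(*P,np.array(a,float).reshape(2,1),np.array(b,float).reshape(2,1));return (X[:3]/X[3]).ravel()
E
python3 - <<'E'
from h import *
s=5.28
pr=lambda X,Y,x0=396:((X-x0+.5)/s-.5+270,(Y+.5)/s-.5+140)
pl=lambda X,Y:((X+.5)/s-.5+130,(Y+.5)/s-.5+170)
st=[ray("top",pr(*p),.018) for p in[(491,62),(700,73),(677,458),(465,442)]]
t,a,e=fit2([(.11,.056),(.11,-.056),(-.095,-.056),(-.095,.056)],st);print("station",t,np.degrees(a),e)
tt,a1,e=fit2([(.04,.04),(.04,-.04),(-.04,-.04),(-.04,.04)],[ray("top",pr(*p),.028) for p in[(506,248),(664,260),(657,420),(495,407)]]);print("tile",tt,np.degrees(a1),e)
ex=np.array([np.cos(a),np.sin(a)]);print("seat by station",t-.035*ex,"press",t-.065*ex,"lens",t+.06*ex,ray("top",pr(597,143),.065))
rk=[ray("top",pl(*p),.016) for p in[(292,45),(355,121),(105,338),(42,262)]]
t,a,e=fit2([(.086,.025),(.086,-.025),(-.086,-.025),(-.086,.025)],rk);print("rack",t,np.degrees(a),e)
for p in[(191,186),(270,117),(105,262)]:print(ray("top",pl(*p),.05 if p[0]==191 else .06))
for a,b in[((148,302),(350,240)),((218,240),(289,195)),((281,299),(357,170)),((215,372),(421,193))]:print("box",tri(a,b))
im=cv2.cvtColor(cv2.imread("pics/side0.png"),cv2.COLOR_BGR2RGB)
cv2.imwrite("pics/s1.png",cv2.vconcat([crop("s",im,200,175,100,50,6),crop("s",im,200,255,100,50,6)]))
print(env.tip_reach)
E
```

```text
station [ 0.63999671 -0.14108687] -5.30084076412907 [0.00261672 0.00066952 0.00189059 0.00167413]
tile [ 0.6062617  -0.13810371] -5.303286659884629 [0.0020253  0.00155555 0.00257697 0.00192133]
seat by station [ 0.60514639 -0.13785338] press [ 0.57527469 -0.13508183] lens [ 0.69974011 -0.14662998] [ 0.69928528 -0.14609262  0.065     ]
rack [0.60634413 0.23936997] -49.51237592584853 [0.00154307 0.00160869 0.00123204 0.00114872]
[0.6055531  0.23657023 0.05      ]
[0.63889585 0.1946731  0.06      ]
[0.56698007 0.277527   0.06      ]
box [0.37200217 0.2506438  0.17191214]
box [0.50845129 0.0842234  0.18128943]
box [ 0.35515077 -0.05908939  0.20022598]
box [0.21288085 0.09009099 0.21240839]
0.011
```

View pics/s1.png

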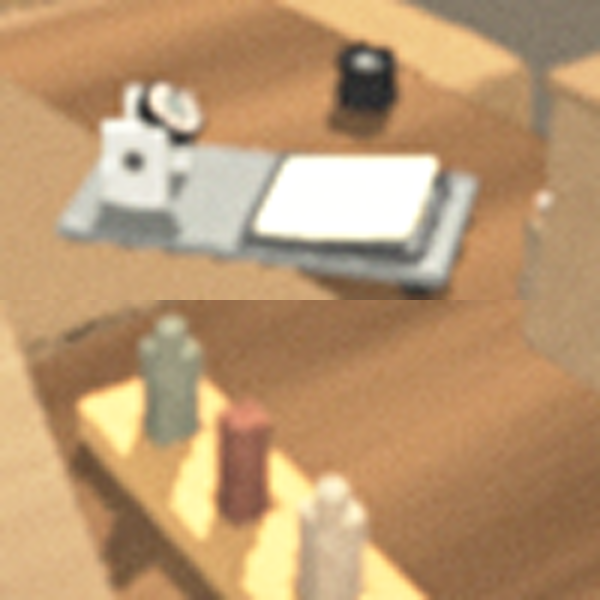

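The side crop agrees: red is the middle stone, its top at crop pixel (245,410), and the tile is raised at the robot-side edge. I'll refine the station pose with both views and plan the first move.

```bash
cat >> h.py <<'E'
def tool(yaw,tilt=0): # columns tool x,y,z; yaw deg of tool x axis; tilt deg tips tool z towards the direction yaw-90
    y=np.radians(yaw);x=np.array([np.cos(y),np.sin(y),0]);f=np.array([np.sin(y),-np.cos(y),0]);t=np.radians(tilt)
    z=np.sin(t)*f-np.cos(t)*np.array([0,0,1.]);return R.from_matrix(np.c_[x,np.cross(z,x),z])
def cur():
    s=env.get_state();q=s['orientation'];return np.array(s['tcp_pos']),R.from_quat([q[1],q[2],q[3],q[0]]),s
def plan(p1,R1,n=5,g=-1):
    p,r,s=cur();rv=(r.inv()*R1).as_rotvec();out=[]
    for i in range(n):
        ri=r*R.from_rotvec(rv*i/n);d=ri.inv().apply((np.array(p1)-p)/n);out.append([g,*d.round(4),*np.degrees(rv/n).round(2)])
    print("from",p.round(4),"total rot",np.degrees(rv).round(1))
    for o in out:print(",".join(str(float(v)) for v in o))
E
python3 - <<'E'
from h import *
from scipy.optimize import least_squares
s=5.28
pr=lambda X,Y,x0=396:((X-x0+.5)/s-.5+270,(Y+.5)/s-.5+140)
sd=lambda X,Y,y0=175:((X+.5)/6-.5+200,(Y+.5)/6-.5+y0)
O=[(.11,.056,.018),(.11,-.056,.018),(-.095,-.056,.018),(-.095,.056,.018),(.06,0,.065)]
T=[pr(491,62),pr(700,73),pr(677,458),pr(465,442),pr(597,143)]
OS=[(.11,.056,.018),(-.095,.056,.018),(-.095,-.056,.018),(.06,0,.065)];S=[sd(60,228),sd(440,272),sd(478,178),sd(180,105)]
def W(v,o):
    o=np.array(o);c,q=np.cos(v[2]),np.sin(v[2]);return np.c_[v[0]+c*o[:,0]-q*o[:,1],v[1]+q*o[:,0]+c*o[:,1],o[:,2]]
for w in((1,1),(1,0),(0,1)):
    f=lambda v:np.r_[w[0]*(proj("top",W(v,O))-T).ravel(),w[1]*(proj("side",W(v,OS))-S).ravel()]
    r=least_squares(f,[.64,-.141,-.09]);print(w,r.x,np.degrees(r.x[2]),f(r.x).round(1))
b=[(.606,.2375,.056)]
print(proj("side",b),sd(245,-.5+410-300,255),tri(((191.5)/s-.5+130,(186.5)/s-.5+170),sd(245,112,255)))
plan([.35,.40,.30],tool(84.7-10),5)
E
```

```text
(1, 1) [ 0.63972069 -0.14066154 -0.09554429] -5.474284435055711 [-0.4 -0.8  0.2  0.1  0.2  0.7 -0.6  0.5  0.1 -0.1 -1.1 -0.8  1.2 -0.
  0.3 -1.  -0.8  0.1]
(1, 0) [ 0.63995394 -0.1409713  -0.092307  ] -5.2888017727321825 [-0.4 -0.8  0.2 -0.1  0.4  0.5 -0.4  0.5  0.1 -0.2 -0.  -0.   0.  -0.
  0.  -0.  -0.   0. ]
(0, 1) [ 0.63901582 -0.13878722 -0.11096417] -6.357778416807293 [-0.  -0.   0.   0.  -0.   0.  -0.   0.  -0.   0.  -1.1 -0.8  1.   0.5
  0.7 -0.5 -0.6  0.3]
[[241.17333356 272.12859473]] (240.41666666666666, 272.8333333333333) [0.60639424 0.2363026  0.0516659 ]
from [0.2151 0.5328 0.2415] total rot [-0.   0.1 -6.7]
-1.0,-0.0145,0.035,-0.0117,-0.0,0.02,-1.34
-1.0,-0.0154,0.0346,-0.0117,-0.0,0.02,-1.34
-1.0,-0.0162,0.0342,-0.0117,-0.0,0.02,-1.34
-1.0,-0.0169,0.0339,-0.0117,-0.0,0.02,-1.34
-1.0,-0.0177,0.0335,-0.0117,-0.0,0.02,-1.34
```

Call:
carry_out:
  moves: [-1, -0.018, 0.045, -0.012, 0, 0, -1.3, -1, -0.019, 0.045, -0.012, 0, 0, -1.3, -1, -0.02, 0.044, -0.012, 0, 0, -1.3, -1, -0.021, 0.044, -0.012, 0, 0, -1.3, -1, -0.022, 0.043, -0.012, 0, 0, -1.3]

```text
clock: 0.72
tcp_pos: [0.3922, 0.3624, 0.2992]
orientation: [0.001, 0.792, 0.61, -0.004]
wrist_force: [1.4, 0.9, 0.1]
finger_gap: -0.0003
```

Run:
```python
from h import *
plan([.58,.12,.28],tool(80))
```

```text
from [0.3922 0.3624 0.2992] total rot [-0.2  0.4 -4.8]
-1.0,-0.0372,0.0487,0.0039,-0.05,0.08,-0.96
-1.0,-0.0381,0.0481,0.0039,-0.05,0.08,-0.96
-1.0,-0.0389,0.0474,0.0039,-0.05,0.08,-0.96
-1.0,-0.0397,0.0468,0.0039,-0.05,0.08,-0.96
-1.0,-0.0405,0.0461,0.0039,-0.05,0.08,-0.96
```

Call:
carry_out:
  moves: [-1, -0.037, 0.049, 0.004, 0, 0.1, -1, -1, -0.038, 0.048, 0.004, 0, 0.1, -1, -1, -0.039, 0.047, 0.004, 0, 0.1, -1, -1, -0.04, 0.047, 0.004, 0, 0.1, -1, -1, -0.04, 0.046, 0.004, 0, 0.1, -1]

```text
clock: 1.35
tcp_pos: [0.5841, 0.1161, 0.2784]
orientation: [-0.003, 0.763, 0.646, 0.0]
wrist_force: [0.5, 1.0, -0.8]
finger_gap: -0.0001
```

Run:
```python
from h import *
a=np.radians(-5.4);p=np.array([.6398,-.1408])-.062*np.array([np.cos(a),np.sin(a)]);print(p)
plan([*p,.15],tool(84.6))
```

```text
[ 0.57807516 -0.13496528]
from [0.5841 0.1161 0.2784] total rot [-0.2 -0.2 -4.1]
-1.0,-0.0498,0.0072,0.0255,-0.04,-0.04,-0.82
-1.0,-0.0499,0.0065,0.0255,-0.04,-0.04,-0.82
-1.0,-0.05,0.0057,0.0256,-0.04,-0.04,-0.82
-1.0,-0.05,0.005,0.0256,-0.04,-0.04,-0.82
-1.0,-0.0501,0.0043,0.0256,-0.04,-0.04,-0.82
```

Call:
carry_out:
  moves: [-1, -0.05, 0.007, 0.025, 0, 0, -0.8, -1, -0.05, 0.006, 0.025, 0, 0, -0.8, -1, -0.05, 0.006, 0.025, 0, 0, -0.8, -1, -0.05, 0.005, 0.025, 0, 0, -0.8, -1, -0.05, 0.004, 0.025, 0, 0, -0.8]

```text
clock: 1.98
tcp_pos: [0.5795, -0.1439, 0.147]
orientation: [-0.002, 0.74, 0.673, 0.001]
wrist_force: [1.6, -0.5, -0.3]
finger_gap: 0.0004
```

Run:
```python
from h import *
plan([.5781,-.135,.055],tool(84.6))
print(cur()[2]['wrist_force'])
```

```text
from [ 0.5795 -0.1439  0.147 ] total rot [-0.1 -0.3 -0. ]
-1.0,0.0017,-0.0004,0.0184,-0.03,-0.05,-0.01
-1.0,0.0017,-0.0004,0.0184,-0.03,-0.05,-0.01
-1.0,0.0017,-0.0004,0.0184,-0.03,-0.05,-0.01
-1.0,0.0017,-0.0004,0.0184,-0.03,-0.05,-0.01
-1.0,0.0017,-0.0004,0.0184,-0.03,-0.05,-0.01
[ 1.57778966 -0.52161585 -0.25844505]
```

Call:
carry_out:
  moves: [-1, 0.002, 0, 0.019, 0, 0, 0, -1, 0.002, 0, 0.019, 0, 0, 0, -1, 0.002, 0, 0.019, 0, 0, 0, -1, 0.002, 0, 0.019, 0, 0, 0, -1, 0.002, 0, 0.017, 0, -0.3, 0]

```text
clock: 2.6
tcp_pos: [0.577, -0.1385, 0.047]
orientation: [-0.003, 0.743, 0.669, -0.003]
wrist_force: [-0.2, -0.1, 0.0]
finger_gap: 0.0001
```

Call:
carry_out:
  moves: [-1, 0, 0, 0.003, 0, 0, 0, -1, 0, 0, 0.003, 0, 0, 0, -1, 0, 0, 0.003, 0, 0, 0, -1, 0, 0, 0.003, 0, 0, 0, -1, 0, 0, 0.002, 0, 0, 0]

```text
clock: 3.22
tcp_pos: [0.5758, -0.1381, 0.034]
orientation: [-0.004, 0.743, 0.669, -0.003]
wrist_force: [-8.1, 2.3, 21.0]
finger_gap: -0.0
```

Call:
carry_out:
  moves: [-1, 0, 0, -0.001, 0, 0, 0, -1, 0, 0, 0, 0, 0, 0, -1, 0, 0, -0.03, 0, 0, 0, -1, 0, 0, -0.05, 0, 0, 0, -1, 0.05, 0, -0.05, 0, 0, 0]

```text
clock: 3.85
tcp_pos: [0.5804, -0.0955, 0.1587]
orientation: [-0.007, 0.744, 0.668, -0.005]
wrist_force: [0.9, 0.2, -0.3]
finger_gap: -0.0002
```

Run:
```python
from h import *
a=cv2.cvtColor(cv2.imread("pics/side0.png"),cv2.COLOR_BGR2RGB);i=env.read_camera("side");t=env.read_camera("top")
cv2.imwrite("pics/p2.png",cv2.vconcat([crop("s",a,200,180,100,45,6),crop("s",i,200,180,100,45,6)]))
cv2.imwrite("pics/top2.png",cv2.cvtColor(t,cv2.COLOR_RGB2BGR))
plan([.59,.10,.28],tool(65),5,0)
```

```text
from [ 0.5832 -0.0916  0.1631] total rot [-0.5 -0.  19.2]
0.0,0.0383,-0.0027,-0.0233,-0.09,-0.01,3.84
0.0,0.038,-0.0052,-0.0233,-0.09,-0.01,3.84
0.0,0.0376,-0.0077,-0.0233,-0.09,-0.01,3.84
0.0,0.037,-0.0102,-0.0233,-0.09,-0.01,3.84
0.0,0.0362,-0.0126,-0.0234,-0.09,-0.01,3.84
```

View pics/p2.png

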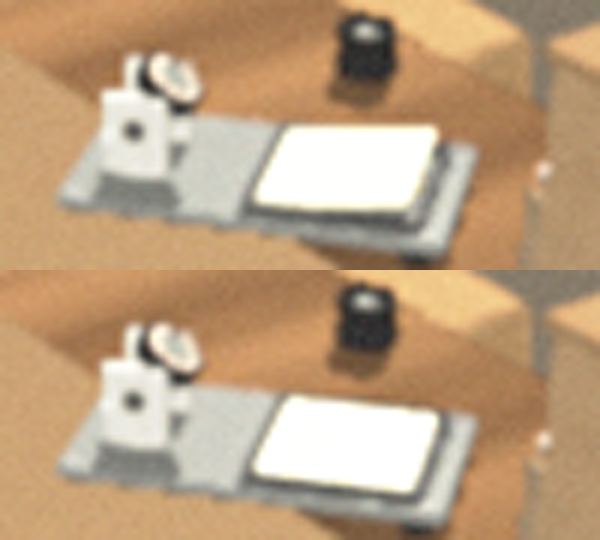

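The lower half of the picture shows the tile down and the dark frame visible all round: tile corners at about (290,396), (441,410), (410,493) and (253,474). I'll check these against the level model and plan the way to the rack.

Run:
```python
from h import *
a=np.radians(-5.4);M=np.array([[np.cos(a),-np.sin(a)],[np.sin(a),np.cos(a)]])
def crn(zr):
    o=[(.04,-.04),(-.04,-.04),(-.04,.04),(.04,.04)]
    return [[*(np.array([.6398,-.1408])+M@[x-.035,y]),.023+(zr if x<0 else 0)] for x,y in o]
obs=np.array([[(X+.5)/6-.5+200,(Y-270+.5)/6-.5+180] for X,Y in[(290,396),(441,410),(410,493),(253,474)]])
for z in(0,.01):print(z,(proj("side",crn(z))-obs).round(1).tolist())
```

```text
0 [[0.5, -0.1], [-0.4, 0.4], [0.6, -1.7], [1.0, -1.6]]
0.01 [[0.5, -0.1], [-0.2, -2.4], [0.7, -4.6], [1.0, -1.6]]
```

Call:
carry_out:
  moves: [0, 0.038, -0.003, -0.023, 0, 0, 3.8, 0, 0.038, -0.005, -0.023, 0, 0, 3.8, 0, 0.038, -0.008, -0.023, 0, 0, 3.8, 0, 0.037, -0.01, -0.023, 0, 0, 3.8, 0, 0.036, -0.013, -0.023, 0, 0, 3.8]

```text
clock: 4.58
tcp_pos: [0.5905, 0.1019, 0.2764]
orientation: [-0.004, 0.846, 0.532, -0.004]
wrist_force: [0.7, 0.1, 0.5]
finger_gap: 0.0429
```

Run:
```python
from h import *
print(cur()[2]['finger_gap'])
plan([.606,.237,.16],tool(40.5),5,0.2)
t=cv2.cvtColor(cv2.imread("pics/top2.png"),cv2.COLOR_BGR2RGB);s=env.read_camera("side")
a=cv2.resize(t[190:225,150:185],None,fx=12,fy=12,interpolation=cv2.INTER_CUBIC)
b=cv2.resize(s[262:305,225:260],None,fx=10,fy=10,interpolation=cv2.INTER_CUBIC)
b=cv2.copyMakeBorder(b[:420],0,max(0,420-b.shape[0]),0,0,cv2.BORDER_CONSTANT)
cv2.imwrite("pics/r3.png",cv2.cvtColor(cv2.hconcat([a,b]),cv2.COLOR_RGB2BGR))
```

```text
0.042856727967746734
from [0.5905 0.1019 0.2764] total rot [-0.6  0.3 23.8]
0.2,0.0258,-0.0086,0.0233,-0.12,0.06,4.77
0.2,0.0249,-0.0108,0.0233,-0.12,0.06,4.77
0.2,0.0239,-0.0129,0.0233,-0.12,0.06,4.77
0.2,0.0227,-0.0149,0.0233,-0.12,0.06,4.77
0.2,0.0214,-0.0168,0.0233,-0.12,0.06,4.77
```

View pics/r3.png

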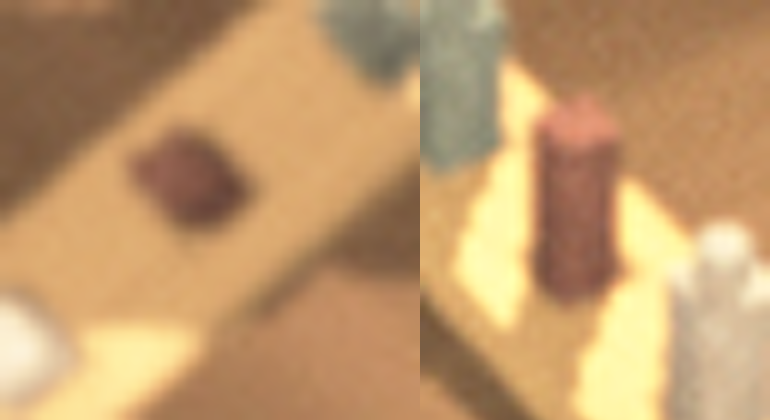

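The stone blob centres at (190,178) in the top crop and at (577,200) in the side crop. I'll triangulate its middle, which should be near z≈0.036.

Run:
```python
from h import *
print(tri((165.4,204.4),(240.25,281.55)),ray("top",(165.4,204.4),.036),ray("side",(240.25,281.55),.036))
a=np.radians(-49.5)
for d in(-.056,0,.056):print(.6063+d*np.cos(a),.2394+d*np.sin(a))
```

```text
[0.60803549 0.24121771 0.03236894] [0.60812835 0.24049433 0.036     ] [0.60675025 0.24575021 0.036     ]
0.5699309092935096 0.28198273407360175
0.6063 0.2394
0.6426690907064903 0.19681726592639825
```

Call:
carry_out:
  moves: [0.2, 0.026, -0.009, 0.023, -0.1, 0, 4.8, 0.2, 0.025, -0.011, 0.023, -0.1, 0, 4.8, 0.2, 0.024, -0.013, 0.023, -0.1, 0, 4.8, 0.2, 0.023, -0.015, 0.023, -0.1, 0, 4.8, 0.2, 0.021, -0.017, 0.023, -0.1, 0, 4.8]

```text
clock: 5.25
tcp_pos: [0.6103, 0.2444, 0.1607]
orientation: [0.001, 0.941, 0.34, 0.002]
wrist_force: [0.3, -0.5, -0.5]
finger_gap: 0.0518
```

Run:
```python
from h import *
print(cur()[2]['finger_gap'])
plan([.605,.2375,.075],tool(40.5),5,0.2)
```

```text
0.051829642535019343
from [0.6103 0.2444 0.1607] total rot [ 0.2 -0.2 -0.8]
0.2,-0.0017,0.0003,0.0171,0.05,-0.03,-0.16
0.2,-0.0017,0.0003,0.0171,0.05,-0.03,-0.16
0.2,-0.0017,0.0003,0.0171,0.05,-0.03,-0.16
0.2,-0.0017,0.0003,0.0171,0.05,-0.03,-0.16
0.2,-0.0017,0.0003,0.0171,0.05,-0.03,-0.16
```

Call:
carry_out:
  moves: [0.2, -0.002, 0, 0.018, 0, 0, -0.2, 0.2, -0.002, 0, 0.018, 0, 0, -0.2, 0.2, -0.001, 0, 0.018, 0, 0, -0.2, 0.2, -0.001, 0.001, 0.017, 0, 0, -0.2, 0.2, 0, 0, 0.014, 0, 0, 0]

```text
clock: 5.88
tcp_pos: [0.6048, 0.2395, 0.0652]
orientation: [0.002, 0.937, 0.348, -0.001]
wrist_force: [0.0, 0.4, -0.5]
finger_gap: 0.0513
```

Run:
```python
from h import *
print(cur()[2]['finger_gap'])
plan([.6065,.239,.036],tool(40.5),5,0.2)
```

```text
0.051284131998592754
from [0.6048 0.2395 0.0652] total rot [0.1 0.2 0.3]
0.2,0.0002,0.0003,0.0058,0.02,0.04,0.06
0.2,0.0002,0.0003,0.0058,0.02,0.04,0.06
0.2,0.0002,0.0003,0.0058,0.02,0.04,0.06
0.2,0.0002,0.0003,0.0058,0.02,0.04,0.06
0.2,0.0002,0.0003,0.0058,0.02,0.04,0.06
```

Call:
carry_out:
  moves: [0.2, 0, 0, 0.007, 0, 0, 0, 0.2, 0, 0, 0.007, 0, 0, 0, 0.2, 0, 0, 0.007, 0, 0, 0, 0.2, 0, 0.001, 0.004, 0, 0, 0, 0.2, 0, 0, 0.003, 0, 0, 0]
  squeeze: 30

```text
clock: 6.5
tcp_pos: [0.6057, 0.2382, 0.0349]
orientation: [0.002, 0.937, 0.348, -0.001]
wrist_force: [0.0, -0.0, 1.0]
finger_gap: 0.0512
```

Call:
carry_out:
  moves: [-0.3, 0, 0, 0, 0, 0, 0, -0.5, 0, 0, 0, 0, 0, 0, -1, 0, 0, 0, 0, 0, 0, -1, 0, 0, 0, 0, 0, 0, -1, 0, 0, 0, 0, 0, 0]

```text
clock: 7.12
tcp_pos: [0.6062, 0.2384, 0.0357]
orientation: [0.002, 0.937, 0.348, -0.001]
wrist_force: [0.2, 0.1, 0.0]
finger_gap: 0.0158
```

Call:
carry_out:
  moves: [-1, 0, 0, -0.012, 0, 0, 0, -1, 0, 0, -0.025, 0, 0, 0, -1, 0, 0, -0.04, 0, 0, 0, -1, 0, 0, -0.04, 0, 0, 0, -1, 0, 0, -0.03, 0, 0, 0]

```text
clock: 7.75
tcp_pos: [0.6045, 0.2385, 0.1869]
orientation: [0.001, 0.937, 0.348, -0.003]
wrist_force: [0.6, -0.5, -0.3]
finger_gap: 0.0153
```

Run:
```python
from h import *
print(cur()[2]['wrist_force'],cur()[2]['finger_gap'])
plan([.60,.06,.24],tool(62,15),5)
```

```text
[ 0.60809613 -0.48358452 -0.2520782 ] 0.015260230525782533
from [0.6045 0.2385 0.1869] total rot [-14.9   3.2 -21. ]
-1.0,-0.0241,0.0264,-0.0104,-2.98,0.63,-4.21
-1.0,-0.0258,0.0251,-0.0094,-2.98,0.63,-4.21
-1.0,-0.0275,0.0236,-0.0084,-2.98,0.63,-4.21
-1.0,-0.0291,0.022,-0.0075,-2.98,0.63,-4.21
-1.0,-0.0306,0.0201,-0.0068,-2.98,0.63,-4.21
```

Call:
carry_out:
  moves: [-1, -0.024, 0.026, -0.01, -3, 0.6, -4.2, -1, -0.026, 0.025, -0.009, -3, 0.6, -4.2, -1, -0.028, 0.024, -0.008, -3, 0.6, -4.2, -1, -0.029, 0.022, -0.008, -3, 0.6, -4.2, -1, -0.031, 0.02, -0.007, -3, 0.6, -4.2]

```text
clock: 8.38
tcp_pos: [0.6025, 0.0574, 0.2498]
orientation: [0.119, 0.845, 0.516, 0.073]
wrist_force: [0.2, 0.7, -0.3]
finger_gap: 0.0153
```

```bash
cat >> h.py <<'E'
SX,SY,SA,FT=.6398,-.1408,-5.4,.0297
def goal(back=0):
    a=np.radians(SA);e=np.array([np.cos(a),np.sin(a),0]);ax=-np.sin(np.radians(35))*e+np.cos(np.radians(35))*np.array([0,0,1])
    return np.array([SX,SY,.065])+.06*e+ax*(.09+FT+back),tool(SA+90,35)
E
python3 - <<'E'
from h import *
s=cur()[2];print(s['wrist_force'],s['finger_gap'],goal())
p,r=goal(.04);plan(p,r,5)
i=env.read_camera("side");cv2.imwrite("pics/m.png",cv2.cvtColor(i,cv2.COLOR_RGB2BGR))
E
```

```text
[ 0.15477745  0.65674503 -0.34544371] 0.015292768462443311 (array([ 0.63118132, -0.13998529,  0.1630525 ]), Rotation.from_matrix(array([[ 9.41083133e-02,  8.15516619e-01,  5.71030884e-01],
                            [ 9.95561965e-01, -7.70890172e-02, -5.39783110e-02],
                            [ 5.55111512e-17,  5.73576436e-01, -8.19152044e-01]])))
from [0.6025 0.0574 0.2498] total rot [-18.7   9.4 -19.7]
-1.0,-0.0342,0.0152,0.0156,-3.74,1.87,-3.95
-1.0,-0.0356,0.0117,0.0153,-3.74,1.87,-3.95
-1.0,-0.0368,0.0083,0.0148,-3.74,1.87,-3.95
-1.0,-0.0377,0.0047,0.014,-3.74,1.87,-3.95
-1.0,-0.0384,0.0012,0.0129,-3.74,1.87,-3.95
```

View pics/m.png

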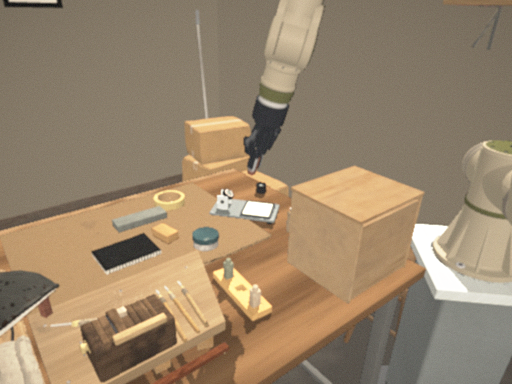

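The arm holds the red stone at about (254,165). The middle socket is empty, and the green and cream stones still stand. Continuing to 40 mm short of the show pose.

Call:
carry_out:
  moves: [-1, -0.034, 0.015, 0.015, -3.7, 1.9, -4, -1, -0.036, 0.012, 0.015, -3.7, 1.9, -4, -1, -0.037, 0.008, 0.015, -3.7, 1.9, -4, -1, -0.038, 0.005, 0.014, -3.7, 1.9, -4, -1, -0.038, 0.001, 0.013, -3.7, 1.9, -4]

```text
clock: 9.05
tcp_pos: [0.6119, -0.1445, 0.2071]
orientation: [0.23, 0.696, 0.647, 0.209]
wrist_force: [-0.3, 0.7, -0.3]
finger_gap: 0.0152
```

Run:
```python
from h import *
p,r=goal(0);plan(p,r,5)
```

```text
from [ 0.6119 -0.1445  0.2071] total rot [ 1.3 -0.3  1.2]
-1.0,0.0013,-0.0022,0.0093,0.25,-0.07,0.23
-1.0,0.0013,-0.0021,0.0093,0.25,-0.07,0.23
-1.0,0.0013,-0.0021,0.0093,0.25,-0.07,0.23
-1.0,0.0013,-0.0021,0.0094,0.25,-0.07,0.23
-1.0,0.0013,-0.002,0.0094,0.25,-0.07,0.23
```

Call:
carry_out:
  moves: [-1, 0.001, -0.002, 0.011, 0.3, -0.1, 0.3, -1, 0.001, -0.002, 0.012, 0.3, -0.1, 0.3, -1, 0.001, -0.002, 0.01, 0.2, -0.1, 0.2, -1, 0.001, -0.002, 0.007, 0.2, 0, 0.2, -1, 0.001, -0.001, 0.003, 0.1, 0, 0.1]

```text
clock: 9.68
tcp_pos: [0.6311, -0.1409, 0.1656]
orientation: [0.222, 0.706, 0.641, 0.203]
wrist_force: [0.7, -0.2, -0.5]
finger_gap: 0.0155
```

Call:
carry_out:
  moves: [-1, 0, 0, 0, 0, 0, 0, -1, 0, 0, 0, 0, 0, 0, -1, 0, 0, 0, 0, 0, 0, -1, 0, 0, 0, 0, 0, 0, -1, 0, 0, 0, 0, 0, 0]

```text
clock: 10.3
tcp_pos: [0.6316, -0.14, 0.1665]
orientation: [0.223, 0.706, 0.641, 0.203]
wrist_force: [-0.3, 0.4, -0.7]
finger_gap: 0.0156
```

Run:
```python
from h import *
p,r=goal(0);plan(p,r,1)
t=env.read_camera("top");s=env.read_camera("side")
f=goal()[0]+goal()[1].apply([0,0,FT]);print("focus",f,proj("top",f),proj("side",f),cur()[2]['finger_gap'])
cv2.imwrite("pics/f1.png",cv2.hconcat([crop("s",s,210,150,50,65,8),crop("t",t,275,140,50,65,8)]))
plan(p,r,1)
```

```text
from [ 0.6316 -0.14    0.1665] total rot [ 0.1 -0.  -0.1]
-1.0,0.0,-0.0023,0.0026,0.11,-0.02,-0.08
focus [ 0.64814094 -0.14158845  0.13872368] [[309.37253612 181.61389216]] [[245.1252189  172.07514482]] 0.015545999791768838
from [ 0.6315 -0.14    0.1664] total rot [ 0.1 -0.  -0.1]
-1.0,-0.0,-0.0022,0.0026,0.1,-0.02,-0.08
```

View pics/f1.png

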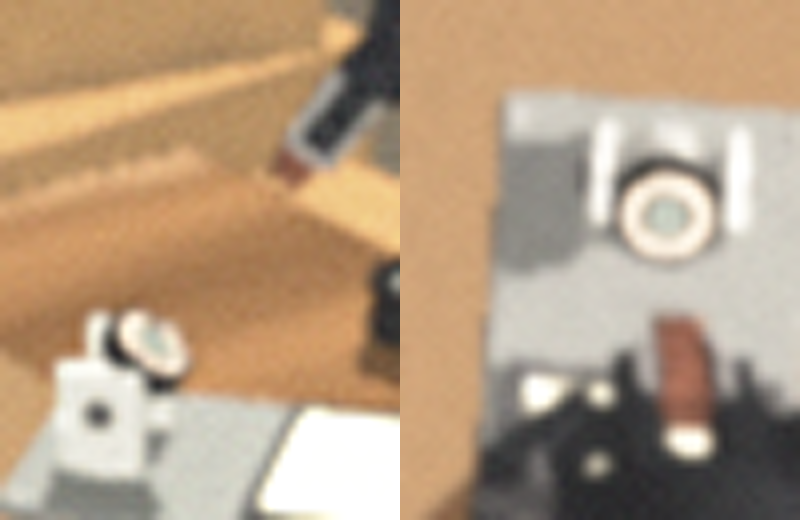

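The side crop shows the foot at about (283,170), i.e. pixel (244.9,170.8); the focus projects to (245.1,172.1). The stone lies in line with the fingers, and the tip is centred below the lens in the top crop. I'll apply the remaining small correction.

Call:
carry_out:
  moves: [-1, 0, -0.0015, 0.0015, 0.1, 0, 0, -1, 0, -0.001, 0.0015, 0, 0, 0, -1, 0, 0, 0, 0, 0, 0, -1, 0, 0, 0, 0, 0, 0, -1, 0, 0, 0, 0, 0, 0]

```text
clock: 11.02
tcp_pos: [0.6311, -0.1401, 0.1621]
orientation: [0.222, 0.706, 0.641, 0.203]
wrist_force: [0.3, 0.5, -1.0]
finger_gap: 0.0155
```

Run:
```python
from h import *
p,r=goal(0);plan(p,r,1)
t=np.mean([env.read_camera("top") for _ in range(6)],0).astype('uint8');s=np.mean([env.read_camera("side") for _ in range(6)],0).astype('uint8')
tcp,rr,_=cur()
h=.008;foot=[tcp+rr.apply([x,y,z]) for z in(FT,FT-.012) for x,y in((h,h),(h,-h),(-h,-h),(-h,h))]+[tcp+rr.apply([0,0,FT])]
a=np.radians(SA);lens=np.array([SX,SY,.065])+.06*np.array([np.cos(a),np.sin(a),0])
out=[]
for n,im,x,y in(("side",s,218,155),("top",t,285,155)):
    sc=11;c=crop(n,im,x,y,34,48,sc)
    for q,P in enumerate(proj(n,foot+[lens])):
        cv2.circle(c,tuple(int(v) for v in ((P-[x,y]+.5)*sc-.5)),2,(0,255,0) if q<4 else (255,0,0) if q<8 else (0,255,255),-1)
    out.append(c)
cv2.imwrite("pics/f2.png",cv2.hconcat(out))
```

```text
from [ 0.6311 -0.1401  0.1621] total rot [-0.  -0.  -0.1]
-1.0,0.0001,0.0007,-0.0007,-0.03,-0.02,-0.09
```

View pics/f2.png

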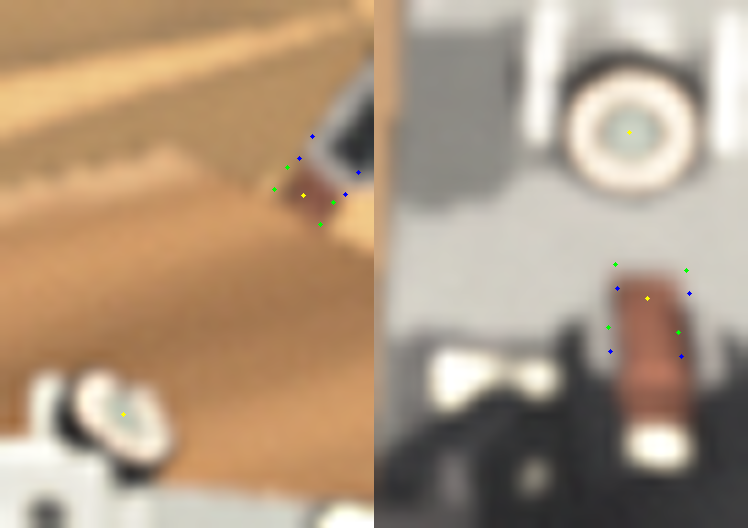

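The overlay fits the lens in both views. The stone's observed outline sits about 0.5 px (≈1 mm) left (+y) of the model in the top view, and 1–2 mm farther from the lens than the TCP suggests. So I'll keep the depth and shift 1 mm sideways.

Call:
carry_out:
  moves: [-1, -0.001, 0.0005, 0, 0, 0, 0, -1, 0, 0, 0, 0, 0, 0, -1, 0, 0, 0, 0, 0, 0, -1, 0, 0, 0, 0, 0, 0, -1, 0, 0, 0, 0, 0, 0]

```text
clock: 12.25
tcp_pos: [0.6314, -0.1412, 0.1624]
orientation: [0.222, 0.706, 0.641, 0.203]
wrist_force: [0.1, 0.6, -0.6]
finger_gap: 0.0153
```

Run:
```python
from h import *
p,r=goal(0);plan(p,r,1)
t=env.read_camera("top");s=env.read_camera("side")
cv2.imwrite("pics/f3.png",cv2.hconcat([crop("s",s,190,150,130,170,3),crop("t",t,255,110,130,170,3)]))
st=cur()[2];print(st['finger_gap'],abs(st['qvel']).max(),st['clock'])
```

```text
from [ 0.6314 -0.1412  0.1624] total rot [-0.  -0.  -0.1]
-1.0,0.0012,0.0001,-0.0007,-0.03,-0.02,-0.1
0.015426682601783061 0.0014290875338351587 12.35
```

View pics/f3.png

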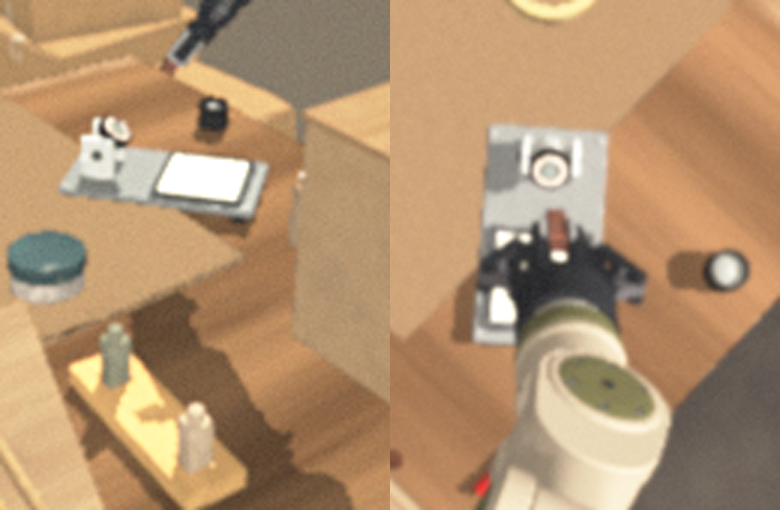

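The tile is level at (205,177), and the green (115,355) and cream (197,435) stones are standing. Loupe and tin haven't moved, and the red stone is held in front of the lens at (170,65) with the arm still. Handing in.

```bash
python3 -c "
from workcell import env
print(env.hand_in())"
```

```text
the job is handed in; nothing more can be done
None
```

I pressed the tile level, took the red stone out of the rack, and handed in at 12.4 s with the arm holding its foot in front of the lens.

**Tile:** Its raised edge went down, and in the side view that edge fits the level model to about 0.4 px on one corner. The two corners on the side nearer the camera were about 1.7 px off; for one of these the tilted model was 4.6 px off, and the other reads the same either way. The wrist force was 21 N at the end of the press, above the 4–15 N you gave, but pressed only with the fingertips and well under the 120 N limit.

**Stone:** The jaw opening was 15.4 mm, near the stone's 16 mm width, and the joints were still. The gripper's orientation is within about 0.1° of the target worked out from the images. The green and cream stones stand in the rack, and the loupe and tin are where they were.

**Where the checks disagreed:** The arm's readings and the pictures differed by 1–2 mm on where the foot is. I split the difference: 1 mm sideways by the pictures, and the gripper left about 0.7 mm closer to the lens than calculated. I expect the foot to be within about 2 mm of the focus point. The station's yaw came out at -5.3° from the top view, -6.4° from the side and -5.5° from both together; I used -5.4°.

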